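# Proof-pull a glued tray knob

### The job

The brown wooden knob glued into one of the two small white trays has cured: grip that knob from above and pull it straight up against the tray's springs until the black collars stand level with the green part of the posts (a pull of about 13 N), hold it there for about one and a half seconds, never beyond the green. Then ease the tray gently back down until it is fully seated, without letting it snap back, and let go. The glue under the blue knob is still wet, so leave that knob and its tray alone.

Things in the scene. Friction and masses are not known exactly. Their poses are not given: they have to be found in the camera images.
- proof_knob: brown wooden knob to pull, an upright cylinder glued rigidly in the middle of its white tray: foot flange 32 mm wide, 8 mm high; straight body 28 mm in diameter from 10 to 47 mm height; rounded top at 52 mm. Origin: centre of its underside, on the tray floor, 26 mm above the table at rest; z up, y along the long side of tray and board, towards the posts.
- proof_tray (a joint): lift (m) of the brown knob's tray, straight up: 0 seated, stop 0.055. Black collars at both tray ends ride on posts; their top edges are in the posts' green part at 0.020 to 0.040 (red above). Hidden springs: pull = about 2.5 N weight + 350 N per m of lift (9.5 to 16.5 N in the green). Let go while raised, it snaps down.
- wet_knob: the blue ceramic knob, same shape and size as the brown one, glued into the other tray; same origin and axes. Its glue is wet: not to be touched.
- wet_tray (a joint): lift (m) of the blue knob's tray: 0 seated, must stay so. Both sets are equal: a fixed plywood board 120 x 236 x 20 mm on the table, on it a white melamine tray 120 x 160 x 14 mm (rim 8 mm above its floor), and two upright posts 10 mm thick (caps 16 mm), 98 mm either side of the knob along y, tops 92 mm above the table.

How it is judged:
By the outcome, as a careful person would: the job done as asked, in the order asked, and still so for the second after the job is handed in, with the robot touching nothing.
It also fails if it takes over 30 s, if anything falls off the work surface, if the arm or the gripper's body presses on something with over 40 N, if the wrist force passes 120 N, or if a joint passes its speed limit or range.

### The arm

A 6-joint arm with a two-finger parallel gripper is mounted at the origin on the work surface. World frame = base frame: x ahead of the robot, y to its left, z up, the work surface at z = 0. Lengths are in m, angles in degrees, forces in N, time in s.
With the tool pointing down it reaches from about 0.325 to 0.775 m from the base axis. Payload 5.5 kg.
Tool frame: the origin (TCP) lies midway between the tips of the shut fingers; the grasp point (between the pads) lies 19 mm behind it; z points along the fingers, y is the direction in which the jaws open and shut (so a half turn about z gives the same grasp; the last joint's range is limited). The gripper opens to 85 mm and grips with 20 to 120 N. Pads are 22 mm wide; open, the fingers measure 114 mm over their backs; the gripper's body (76 mm by 85 mm) begins 54 mm behind the grasp point. The pads swing forward as they close: fully open they stand 13 mm farther back than shut.
Start: joints at [-66.389, 5.22, 70.514, -0, 104.267, -3.249], TCP at [0.271, -0.535, 0.231] pointing down, gripper open.
Joint ranges: [-164.24, 164.24], [-49.07, 125.15], [9.68, 141.18], [-86.29, 266.29], [3.28, 154.24], [-151.56, 151.56]. Speed limits (degrees/s): [147.25, 147.25, 172.46, 180, 180, 180].

### API

Orientations are given as [roll, pitch, yaw] about the fixed x, y, z axes, in that order (R = Rz(yaw) Ry(pitch) Rx(roll)).
In Python, from plant import r gives the robot as it stands.
- The arm moves only by the tool step_arm, never from a script. Its argument "targets" is a list of rows, each a list of 3 entries, a list of its own where there are three numbers: the turn, a rotation vector about the tool's x, y, z in degrees, then the shift along the tool's x, y, z in cm, then the opening, from -1 (shut) to 1 (fully open), so that 0 is half open. In form: [[[wx, wy, wz], [dx, dy, dz], fingers], ...]. A call has 1 to 5 rows; each row shifts and turns the commanded pose from where the row before left it, along the tool's axes as they then stand; what a row does not reach is not made up. A row lasts 1/10 s, in which the tool goes at most 50 mm and 8.59 degrees, less where a joint would pass 70% of its speed; a pose out of reach is approached as far as the arm can. A call is refused whole if a number of a shift passes 5 or a number of a turn 8.59, either way. A call with a gripper value outside its range is refused whole. The fingers move at their own pace and stop on an object; "squeeze" is the grip in N (left out, the last holds). Time passes only in rows, so rows that do not move let the fingers close. It gives the time, the measured TCP pose, the force and the opening at its end, in the units of the state.
- r.get_state(): the state, without advancing time (a new reading comes with each control period).
- r.camera(name): name is "scene" or "top" or "wrist"; returns the picture (400x640x3 uint8, red, green, blue); there is no depth.
- r.camera_info(name): a dict with "camera_matrix" (3x3 intrinsics, pixels), "T" (4x4, takes a point from camera to world coordinates). Camera axes: x right, y down, z forward; pixel columns grow to the right and rows downward; lengths in m; the calibration is good to about 2 mm. The wrist camera is an equidistant fisheye: a pixel r from the principal point sees the ray r / f radians off the axis. A picture is of the moment at which its call begins: read the wrist's pose just before it. camera_info takes no time and is no camera call; for the wrist camera it gives the pose at the moment of the call.
- r.finish_job(): hands the job in, once; it reports no verdict.
The state is a dict: "t": time; "q": joint angles; "joint_velocities": joint speeds; "joint_torque": joint torques, N m; "ee_pos": TCP position; "eef_rot": TCP orientation; "contact_force": force on the tool from outside, world axes, zero at the start; "moment": the same for the moment, N m; "grip_width": finger opening in m.
Only numpy, scipy, OpenCV 4.12 (cv2) and the standard library are available. Lean on these libraries where they do the work, as an engineer would, in place of code of your own. Each camera call takes 0.05 s, during which the arm holds its last target. There are 200 camera calls.

## Working session

There is one attempt and no reset: what is moved stays moved. The work goes in short steps, Python scripts to look and compute and a tool call to move; the robot and the scene stay as the last step left them, time stands still between calls to the robot, and variables do not carry over. Pictures are saved under pics/ and viewed, about 8 in all and at most 12, crops included, and the job is handed in when it is done.

Besides the shell and the picture viewer there is one more tool, called after "Call:" by a JSON object that holds its "api" and its "payload". step_arm: Moves the arm, as the interface text tells. Its arguments: {"type":"object","properties":{"targets":{"type":"array"},"squeeze":{"type":"number"}},"required":["targets"]}

```bash
ls; mkdir -p pics; python3 - <<'E'
from plant import r
import cv2,numpy as np
for n in("scene","top"):
    cv2.imwrite(f"pics/{n}0.png",r.camera(n)[:,:,::-1])
    i=r.camera_info(n);print(n,np.round(i["camera_matrix"],2).tolist(),np.round(i["T"],4).tolist())
print(r.get_state())
E
```

```text
pics
scene [[516.09, 0.0, 315.61], [0.0, 516.09, 193.5], [0.0, 0.0, 1.0]] [[-0.7894, 0.4918, -0.3673, 0.8848], [0.6137, 0.6192, -0.4898, 0.4673], [-0.0135, -0.6121, -0.7907, 0.8236], [0.0, 0.0, 0.0, 1.0]]
top [[498.18, 0.0, 316.72], [0.0, 498.18, 196.8], [0.0, 0.0, 1.0]] [[-0.0086, -0.9942, 0.107, 0.4566], [-0.9997, 0.006, -0.0248, 0.0262], [0.024, -0.1072, -0.9939, 0.9113], [0.0, 0.0, 0.0, 1.0]]
{'t': 0.1, 'q': array([-6.63875287e+01,  5.26138204e+00,  7.05765371e+01, -2.00323348e-04,
        1.04265054e+02, -3.24919052e+00]), 'joint_velocities': array([-0.03696025, -0.11783918, -0.16287548, -0.06609229,  0.04057659,
       -0.0207115 ]), 'joint_torque': array([ 2.54169492e-03, -4.60217679e+01, -4.19216931e+01, -3.55267048e-05,
        1.06377807e-02,  1.86663715e-05]), 'ee_pos': array([ 0.27099625, -0.53503735,  0.23022154]), 'eef_rot': array([-1.79897182e+02, -5.64243998e-03,  2.68616076e+01]), 'contact_force': array([-0.21784665,  0.36867669, -0.54437773]), 'moment': array([-0.01654394, -0.03698697, -0.01328072]), 'grip_width': 0.08559179743522591}
```

View pics/scene0.png

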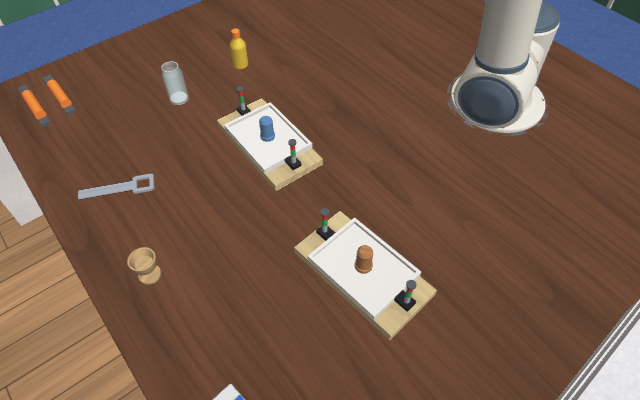

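View pics/top0.png

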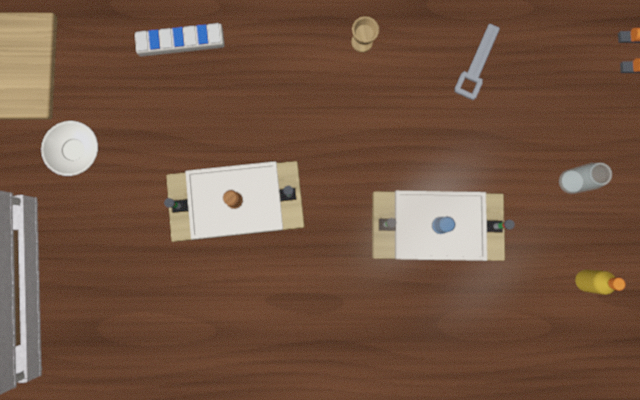

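The scene view shows the brown knob at about (365,258), with its post caps at (324,212) and (410,285). In the top view the knob is at (232,199), with caps at about (170,203) and (288,190). The blue set is well clear on the far side (y<0).

```bash
cat > h.py <<'E'
import numpy as np,cv2
from plant import r
from scipy.spatial.transform import Rotation as R
def ray(n,u,v,info=None):
    i=info or r.camera_info(n);K=i["camera_matrix"];T=np.array(i["T"])
    d=T[:3,:3]@np.linalg.inv(K)@[u,v,1];return T[:3,3],d
def at(n,u,v,z):
    o,d=ray(n,u,v);return (o+d*(z-o[2])/d[2])
def proj(n,p):
    i=r.camera_info(n);T=np.linalg.inv(i["T"]);c=T[:3,:3]@p+T[:3,3];c=np.array(i["camera_matrix"])@c;return c[:2]/c[2]
def knobmask(im):
    h=cv2.cvtColor(im,cv2.COLOR_RGB2HSV);return h
E
python3 - <<'E'
from h import *
cs=[(167,175),(298,162),(303,228),(172,241)]
P=np.array([at("top",*c,0.02)[:2] for c in cs]);print("board",P.round(4).tolist(),P.mean(0).round(4))
print("sides",np.linalg.norm(P-np.roll(P,-1,0),axis=1).round(4))
y=(P[0]+P[3]-P[1]-P[2]);print("yaw of y axis",np.degrees(np.arctan2(y[1],y[0])))
print("caps top",at("top",170,203,.092).round(4),at("top",288,190,.092).round(4))
print("caps scene",at("scene",324,212,.092).round(4),at("scene",410,283,.092).round(4))
# knob silhouettes: brown inside tray
for n,(u,v,w) in dict(top=(232,199,25),scene=(364,258,28)).items():
    im=cv2.imread(f"pics/{n}0.png");c=im[v-w:v+w,u-w:u+w];s=cv2.cvtColor(c,cv2.COLOR_BGR2HSV)[:,:,1]
    m=(s>90).astype(np.uint8);k,l,st,ce=cv2.connectedComponentsWithStats(m);j=l[w,w] 
    cc=ce[j]+[u-w,v-w];print(n,j,st[j],cc)
    p=at(n,*cc,0.052);print(p.round(4))
E
```

```text
board [[0.5936, 0.2725], [0.6163, 0.0374], [0.4967, 0.029], [0.4755, 0.261]] [0.5455 0.15  ]
sides [0.2362 0.1198 0.233  0.1187]
yaw of y axis 95.36582928539646
caps top [0.5361 0.2467 0.092 ] [0.5565 0.0532 0.092 ]
caps scene [0.5585 0.0554 0.092 ] [0.5379 0.2475 0.092 ]
top 1 [ 17  17  18  17 240] [232.4625     198.84166667]
[0.5465 0.1504 0.052 ]
scene 2 [ 19  16  18  28 403] [363.99255583 259.28039702]
[0.549  0.1539 0.052 ]
```

Call:
{"api": "step_arm", "payload": {"targets": [[[0,0,7],[0,0,0],1],[[0,0,7],[0,0,0],1],[[0,0,7],[0,0,0],1],[[0,0,0],[1,-2,0],1],[[0,0,0],[2,-4,0],1]]}}

```text
t: 0.6
ee_pos: [0.2938, -0.4732, 0.2295]
eef_rot: [-179.9, 0.1, 5.7]
contact_force: [0.7, 0.6, -0.4]
grip_width: 0.0854
```

Call:
{"api": "step_arm", "payload": {"targets": [[[0,0,0],[2.2,-4.2,0],1],[[0,0,0],[2.2,-4.2,0],1],[[0,0,0],[2.2,-4.2,0],1],[[0,0,0],[2.2,-4.2,0],1],[[0,0,0],[2.2,-4.2,0],1]]}}

```text
t: 1.1
ee_pos: [0.3829, -0.2505, 0.2309]
eef_rot: [-180.0, 0.0, 5.8]
contact_force: [0.7, 0.6, 0.6]
grip_width: 0.0857
```

Call:
{"api": "step_arm", "payload": {"targets": [[[0,0,0],[2.2,-4.2,0],1],[[0,0,0],[2.2,-4.2,0],1],[[0,0,0],[2.2,-4.2,0],1],[[0,0,0],[2.2,-4.2,0],1],[[0,0,0],[2.2,-4.2,0],1]]}}

```text
t: 1.6
ee_pos: [0.471, -0.0303, 0.231]
eef_rot: [180.0, 0.0, 5.9]
contact_force: [1.1, -0.6, -0.3]
grip_width: 0.0855
```

Call:
{"api": "step_arm", "payload": {"targets": [[[0,0,0],[2.4,-4.3,0],1],[[0,0,0],[2.4,-4.3,0],1],[[0,0,0],[2.4,-4.3,1],1],[[0,0,0],[2.2,-4.3,2],1],[[0,0,0],[0,0,3],1]]}}

```text
t: 2.1
ee_pos: [0.5471, 0.1514, 0.1718]
eef_rot: [-179.9, -0.1, 6.2]
contact_force: [0.1, -0.4, -0.5]
grip_width: 0.0853
```

Call:
{"api": "step_arm", "payload": {"targets": [[[0,0,0],[0,0,0],1],[[0,0,0],[0,0,0],1]]}}

```text
t: 2.3
ee_pos: [0.5453, 0.1458, 0.1717]
eef_rot: [180.0, 0.1, 5.9]
contact_force: [0.9, 0.1, 0.6]
grip_width: 0.0856
```

```bash
python3 - <<'E'
from h import *
i=r.camera_info("wrist");print({k:np.round(v,4).tolist() if not isinstance(v,str) else v for k,v in i.items()});s=r.get_state();print(s["ee_pos"],s["eef_rot"])
cv2.imwrite("pics/w1.png",r.camera("wrist")[:,:,::-1])
E
```

```text
{'camera_matrix': [[309.7069, 0.0, 321.7749], [0.0, 309.7069, 203.2086], [0.0, 0.0, 1.0]], 'T': [[0.1027, -0.9578, -0.2686, 0.6137], [-0.9947, -0.0987, -0.0285, 0.1533], [0.0008, 0.2701, -0.9628, 0.3142], [0.0, 0.0, 0.0, 1.0]]}
[0.54530313 0.14584055 0.17171457] [1.79971524e+02 1.29321836e-01 5.85189156e+00]
```

View pics/w1.png

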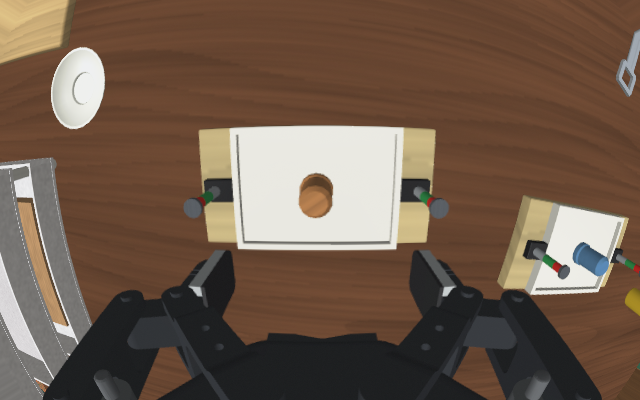

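The wrist view shows the brown knob top at about (315,203), the caps at (193,208) and (439,208), and the jaws open along the tray's long side. The posts are outside the jaws.

```bash
cat >> h.py <<'E'
def wat(u,v,z,info):
    K=info["camera_matrix"];T=np.array(info["T"]);x=(u-K[0][2])/K[0][0];y=(v-K[1][2])/K[1][1];t=np.hypot(x,y)
    d=T[:3,:3]@np.array([np.sinc(t/np.pi)*x,np.sinc(t/np.pi)*y,np.cos(t)]);o=T[:3,3];return o+d*(z-o[2])/d[2]
E
python3 - <<'E'
from h import *
i=r.camera_info("wrist");s=r.get_state();print(s["t"],s["ee_pos"],s["eef_rot"])
print("knob",wat(315,203,.078,i).round(4))
a,b=wat(193,208,.092,i),wat(439,208,.092,i);print(a.round(4),b.round(4),((a+b)/2).round(4),np.degrees(np.arctan2(*(a-b)[1::-1])))
for z,c in((.026+.0,[(231,127),(404,127),(397,249),(238,249)]),(.034,[(231,127),(404,127),(397,249),(238,249)])):
  print(z,np.mean([wat(*q,z,i) for q in c],0).round(4))
im=cv2.imread("pics/w1.png")[165:225,285:345];m=(cv2.cvtColor(im,cv2.COLOR_BGR2HSV)[:,:,1]>90).astype(np.uint8)
print(cv2.connectedComponentsWithStats(m)[2:])
E
```

```text
2.35 [0.54601618 0.14558495 0.17344325] [ 1.79992215e+02 -5.36623815e-02  5.81054028e+00]
knob [0.5479 0.1515 0.078 ]
[0.5377 0.2487 0.092 ] [0.5577 0.0537 0.092 ] [0.5477 0.1512 0.092 ] 95.85847887411875
0.026 [0.5462 0.1504 0.026 ]
0.034 [0.5481 0.1504 0.034 ]
(array([[   0,    0,   60,   60, 2390],
       [  14,    9,   34,   44, 1210]], dtype=int32), array([[28.97949791, 29.07447699],
       [30.52809917, 30.34049587]]))
```

Call:
{"api": "step_arm", "payload": {"targets": [[[0,0,0],[0.24,-0.53,1],1],[[0,0,0],[0,0,2],1],[[0,0,0],[0,0,2],1],[[0,0,0],[0,0,2],1],[[0,0,0],[0,0,1],1]]}}

```text
t: 2.85
ee_pos: [0.5475, 0.1512, 0.0912]
eef_rot: [-180.0, 0.0, 5.8]
contact_force: [1.4, -0.2, -0.9]
grip_width: 0.0855
```

```bash
python3 - <<'E'
from h import *
i=r.camera_info("wrist")
cv2.imwrite("pics/w2.png",r.camera("wrist")[:,:,::-1])
s=r.get_state();print(s["ee_pos"],s["eef_rot"],s["contact_force"],s["grip_width"])
for _ in range(3): r.camera("top");print(r.get_state()["ee_pos"])
im=cv2.imread("pics/w2.png")
E
```

```text
[0.5469316  0.15115303 0.08986509] [1.79989530e+02 1.44513953e-01 5.80169147e+00] [-0.34411385 -0.47318193 -2.03379035] 0.08543149980544024
[0.54718716 0.1513015  0.09116523]
[0.54778521 0.15148737 0.09254395]
[0.54824486 0.15164059 0.09345004]
```

View pics/w2.png

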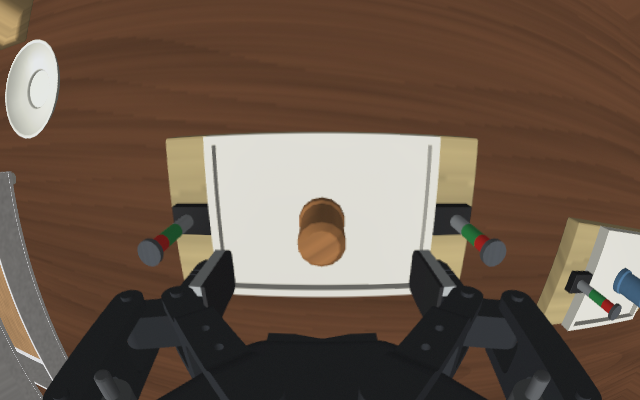

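The knob top at (322,244) is centred between the pads (211 and 432), and the posts are clear. I'm descending the last 5.6 cm.

Call:
{"api": "step_arm", "payload": {"targets": [[[0,0,0],[0,0,1.5],1],[[0,0,0],[0,0,1.5],1],[[0,0,0],[0,0,1.5],1],[[0,0,0],[0,0,1.1],1],[[0,0,0],[0,0,0],1]], "squeeze": 60}}

```text
t: 3.55
ee_pos: [0.546, 0.1515, 0.033]
eef_rot: [180.0, 0.3, 5.9]
contact_force: [-0.8, -0.1, -0.6]
grip_width: 0.0857
```

Call:
{"api": "step_arm", "payload": {"targets": [[[0,0,0],[0,0,0],0],[[0,0,0],[0,0,0],0],[[0,0,0],[0,0,0],-0.2],[[0,0,0],[0,0,0],-0.2]]}}

```text
t: 3.95
ee_pos: [0.5481, 0.1519, 0.0369]
eef_rot: [-180.0, -0.1, 5.9]
contact_force: [0.4, 0.2, 0.8]
grip_width: 0.0343
```

Call:
{"api": "step_arm", "payload": {"targets": [[[0,0,0],[0,0,0],-0.3],[[0,0,0],[0,0,0],-0.4],[[0,0,0],[0,0,0],-0.6],[[0,0,0],[0,0,0],-1],[[0,0,0],[0,0,0],-1]]}}

```text
t: 4.45
ee_pos: [0.548, 0.1516, 0.0368]
eef_rot: [180.0, -0.0, 5.9]
contact_force: [-2.2, -1.3, 5.2]
grip_width: 0.0265
```

```bash
python3 - <<'E'
from h import *
for k in range(4):
    i=r.camera("wrist" if k==0 else "scene")
    if k==0: a=i
    if k==1: b=i
    s=r.get_state();print(s["t"],s["ee_pos"].round(4),s["contact_force"].round(2),s["moment"].round(3),s["grip_width"])
o=np.vstack([a[100:400,120:520],cv2.resize(b[190:350,280:450],(400,376))[:300]])
cv2.imwrite("pics/w3.png",o[:,:,::-1])
E
```

```text
4.5 [0.548  0.1516 0.0369] [-0.68 -2.24  5.27] [-0.301  0.251  0.027] 0.026723945740064415
4.55 [0.548  0.1516 0.0368] [-1.2  -2.23  5.68] [-0.393  0.257  0.08 ] 0.02694697527861353
4.6 [0.548  0.1516 0.0368] [-1.63 -2.47  5.  ] [-0.364  0.279  0.016] 0.026805365495571276
4.65 [0.548  0.1516 0.0368] [-1.33 -1.5   5.3 ] [-0.382  0.23   0.036] 0.026873355313548175
```

View pics/w3.png

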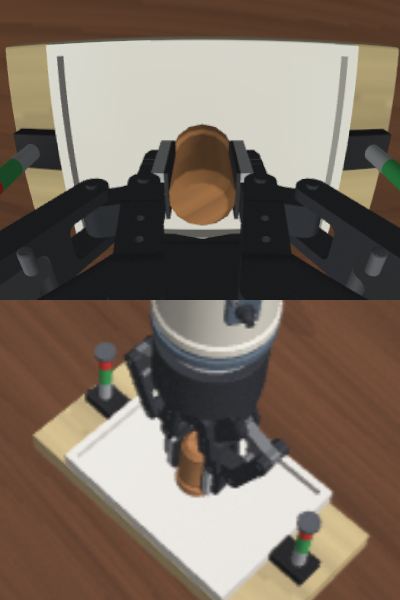

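The knob is gripped squarely, with both pads on the straight body and a width of 26.8 mm. The tray is seated. Now I'll lift slowly.

Call:
{"api": "step_arm", "payload": {"targets": [[[0,0,0],[0,0,-0.2],-1],[[0,0,0],[0,0,-0.3],-1],[[0,0,0],[0,0,-0.3],-1],[[0,0,0],[0,0,-0.3],-1],[[0,0,0],[0,0,-0.2],-1]]}}

```text
t: 5.15
ee_pos: [0.5478, 0.1516, 0.0488]
eef_rot: [180.0, 0.0, 5.9]
contact_force: [5.9, -2.5, -6.8]
grip_width: 0.0266
```

```bash
python3 - <<'E'
from h import *
for k in range(2):
    a=r.camera("scene")
    s=r.get_state();print(s["t"],s["ee_pos"].round(4),s["contact_force"].round(2),s["moment"].round(3),s["grip_width"])
E
```

```text
5.2 [0.5478 0.1516 0.049 ] [ 4.86 -1.62 -6.4 ] [-0.279 -0.854  0.011] 0.026844016770879005
5.25 [0.5478 0.1516 0.0488] [ 5.66 -1.16 -7.5 ] [-0.199 -0.929 -0.02 ] 0.02677348421852869
```

Call:
{"api": "step_arm", "payload": {"targets": [[[0,0,0],[0,0,-0.3],-1],[[0,0,0],[0,0,-0.4],-1],[[0,0,0],[0,0,-0.4],-1],[[0,0,0],[0,0,-0.4],-1],[[0,0,0],[0,0,-0.3],-1]]}}

```text
t: 5.75
ee_pos: [0.5477, 0.1516, 0.0656]
eef_rot: [180.0, 0.0, 5.9]
contact_force: [7.5, -0.0, -13.3]
grip_width: 0.0266
```

```bash
python3 - <<'E'
from h import *
for k in range(2):
    a=r.camera("scene" if k==0 else "wrist")
    if k==0:b=a
    s=r.get_state();print(s["t"],s["ee_pos"].round(4),s["contact_force"].round(2),s["moment"].round(3),s["grip_width"])
c=np.hstack([cv2.resize(b[190:350,280:450],(510,480),interpolation=2),cv2.resize(a[100:400,120:520],(280,480))])
cv2.imwrite("pics/s4.png",c[:,:,::-1])
E
```

```text
5.8 [0.5477 0.1516 0.066 ] [  7.46  -1.53 -12.16] [-1.540e-01 -1.264e+00 -1.000e-03] 0.0265523684324646
5.85 [0.5477 0.1516 0.0656] [  8.41  -0.99 -13.23] [-0.097 -1.406  0.024] 0.026512511829533455
```

View pics/s4.png

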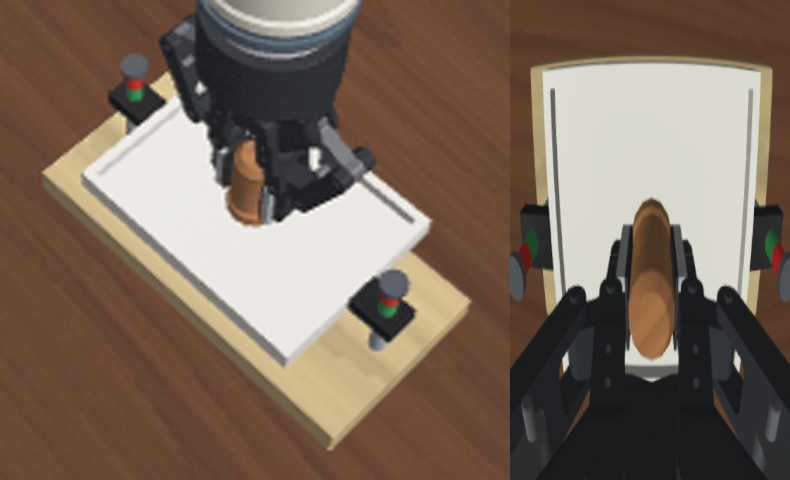

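The tray is raised: both collars stand in the green with some green still showing above them and the red clear. Lift is about 29 mm at about 13 N. Holding.

Call:
{"api": "step_arm", "payload": {"targets": [[[0,0,0],[0,0,0],-1],[[0,0,0],[0,0,0],-1],[[0,0,0],[0,0,0],-1],[[0,0,0],[0,0,0],-1],[[0,0,0],[0,0,0],-1]]}}

```text
t: 6.35
ee_pos: [0.5477, 0.1516, 0.0651]
eef_rot: [180.0, 0.1, 5.8]
contact_force: [8.1, -1.2, -12.4]
grip_width: 0.0266
```

Call:
{"api": "step_arm", "payload": {"targets": [[[0,0,0],[0,0,0],-1],[[0,0,0],[0,0,0],-1],[[0,0,0],[0,0,0],-1],[[0,0,0],[0,0,0],-1],[[0,0,0],[0,0,0],-1]]}}

```text
t: 6.85
ee_pos: [0.5477, 0.1516, 0.0651]
eef_rot: [180.0, 0.1, 5.9]
contact_force: [9.3, -0.0, -13.5]
grip_width: 0.0265
```

Call:
{"api": "step_arm", "payload": {"targets": [[[0,0,0],[0,0,0],-1],[[0,0,0],[0,0,0],-1],[[0,0,0],[0,0,0],-1],[[0,0,0],[0,0,0],-1]]}}

```text
t: 7.25
ee_pos: [0.5477, 0.1516, 0.0651]
eef_rot: [180.0, 0.0, 5.8]
contact_force: [8.3, -1.2, -12.1]
grip_width: 0.0267
```

Call:
{"api": "step_arm", "payload": {"targets": [[[0,0,0],[0,0,0.2],-1],[[0,0,0],[0,0,0.3],-1],[[0,0,0],[0,0,0.3],-1],[[0,0,0],[0,0,0.3],-1],[[0,0,0],[0,0,0.3],-1]]}}

```text
t: 7.75
ee_pos: [0.5478, 0.1516, 0.0519]
eef_rot: [180.0, 0.0, 5.9]
contact_force: [6.3, -1.1, -7.9]
grip_width: 0.0265
```

Call:
{"api": "step_arm", "payload": {"targets": [[[0,0,0],[0,0,0.3],-1],[[0,0,0],[0,0,0.3],-1],[[0,0,0],[0,0,0.2],-1],[[0,0,0],[0,0,0.2],-1],[[0,0,0],[0,0,0.1],-1]]}}

```text
t: 8.25
ee_pos: [0.5478, 0.1516, 0.0418]
eef_rot: [180.0, 0.0, 5.9]
contact_force: [4.2, -1.6, -4.8]
grip_width: 0.0265
```

Call:
{"api": "step_arm", "payload": {"targets": [[[0,0,0],[0,0,0.1],-1],[[0,0,0],[0,0,0.1],-1],[[0,0,0],[0,0,0.1],-1],[[0,0,0],[0,0,0],-1]]}}

```text
t: 8.65
ee_pos: [0.5478, 0.1516, 0.0392]
eef_rot: [180.0, -0.0, 5.9]
contact_force: [3.6, -2.5, -3.8]
grip_width: 0.0267
```

Call:
{"api": "step_arm", "payload": {"targets": [[[0,0,0],[0,0,0.1],-1],[[0,0,0],[0,0,0.1],-1],[[0,0,0],[0,0,0.1],-1],[[0,0,0],[0,0,0],-1],[[0,0,0],[0,0,0],-1]]}}

```text
t: 9.15
ee_pos: [0.5479, 0.1516, 0.0369]
eef_rot: [180.0, -0.0, 5.9]
contact_force: [2.7, -3.8, 2.0]
grip_width: 0.0266
```

Call:
{"api": "step_arm", "payload": {"targets": [[[0,0,0],[0,0,0.1],-1],[[0,0,0],[0,0,0],-1],[[0,0,0],[0,0,0],-1]]}}

```text
t: 9.45
ee_pos: [0.548, 0.1516, 0.0369]
eef_rot: [180.0, -0.1, 5.9]
contact_force: [-0.2, -5.0, 6.0]
grip_width: 0.0264
```

Call:
{"api": "step_arm", "payload": {"targets": [[[0,0,0],[0,0,0],-1],[[0,0,0],[0,0,0],-1]], "squeeze": 20}}

```text
t: 9.65
ee_pos: [0.548, 0.1517, 0.0368]
eef_rot: [180.0, -0.1, 5.9]
contact_force: [-1.0, -4.9, 6.8]
grip_width: 0.0264
```

```bash
python3 - <<'E'
from h import *
b=r.camera("scene")
s=r.get_state();print(s["t"],s["ee_pos"].round(4),s["contact_force"].round(2),s["moment"].round(3),s["grip_width"])
a=cv2.imread("pics/scene0.png")[190:350,280:450]
cv2.imwrite("pics/s5.png",np.hstack([cv2.resize(x,(400,376),interpolation=2) for x in (a,b[190:350,280:450,::-1])]))
E
```

```text
9.7 [0.5479 0.1516 0.0368] [-0.45 -4.57  7.06] [-0.752  0.124  0.046] 0.026650190627668876
```

View pics/s5.png

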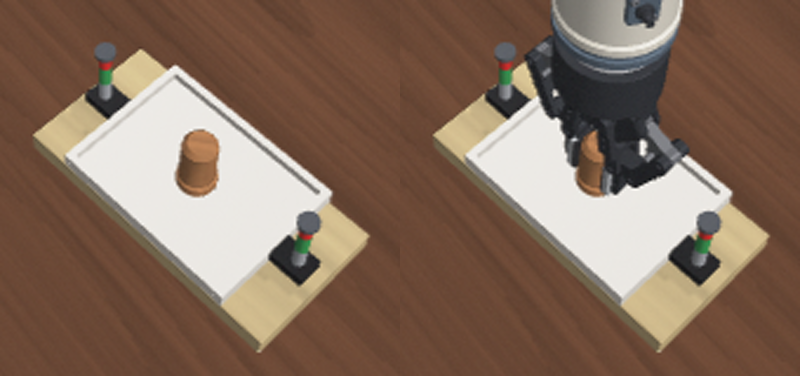

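The tray is seated again: the collars and tray match the picture taken before the pull, and the arm is pressing down with 7 N. Releasing.

Call:
{"api": "step_arm", "payload": {"targets": [[[0,0,0],[0,0,0],-0.2],[[0,0,0],[0,0,0],0.2],[[0,0,0],[0,0,0],0.8],[[0,0,0],[0,0,0],1],[[0,0,0],[0,0,0],1]]}}

```text
t: 10.2
ee_pos: [0.5475, 0.1519, 0.0349]
eef_rot: [-180.0, 0.0, 5.9]
contact_force: [-0.2, -0.7, 0.0]
grip_width: 0.0856
```

Call:
{"api": "step_arm", "payload": {"targets": [[[0,0,0],[0,0,0],1],[[0,0,0],[0,0,0],1]]}}

```text
t: 10.4
ee_pos: [0.5477, 0.1518, 0.0351]
eef_rot: [-180.0, 0.0, 5.9]
contact_force: [-0.0, 0.0, -0.7]
grip_width: 0.0855
```

Call:
{"api": "step_arm", "payload": {"targets": [[[0,0,0],[0,0,-1],1],[[0,0,0],[0,0,-2],1],[[0,0,0],[0,0,-2],1],[[0,0,0],[0,0,-3],1],[[0,0,0],[0,0,-3],1]]}}

```text
t: 10.9
ee_pos: [0.5475, 0.1517, 0.1468]
eef_rot: [-180.0, 0.0, 5.9]
contact_force: [0.5, -0.9, 0.1]
grip_width: 0.0852
```

Call:
{"api": "step_arm", "payload": {"targets": [[[0,0,0],[0,0,-3],1],[[0,0,0],[0,0,-3],1],[[0,0,0],[0,0,-2],1],[[0,0,0],[0,0,0],1],[[0,0,0],[0,0,0],1]]}}

```text
t: 11.4
ee_pos: [0.5478, 0.1518, 0.2254]
eef_rot: [-180.0, -0.0, 5.9]
contact_force: [0.6, 0.6, 0.0]
grip_width: 0.0855
```

```bash
python3 - <<'E'
from h import *
b=r.camera("scene")
s=r.get_state();print(s["t"],s["ee_pos"].round(4),s["contact_force"].round(2),s["grip_width"])
a=cv2.imread("pics/scene0.png")
B=b[:,:,::-1]
cv2.imwrite("pics/s6.png",np.hstack([cv2.resize(x[80:350,210:450],(400,450),interpolation=2) for x in (a,B)]))
d=cv2.absdiff(a,B).max(2);print("diff blue",(d[90:190,215:325]>25).sum(),"brown tray lower",(d[260:340,300:440]>25).sum())
E
```

```text
11.45 [0.5474 0.1517 0.224 ] [-0.83 -0.04 -0.23] 0.08526408269849402
diff blue 0 brown tray lower 0
```

View pics/s6.png

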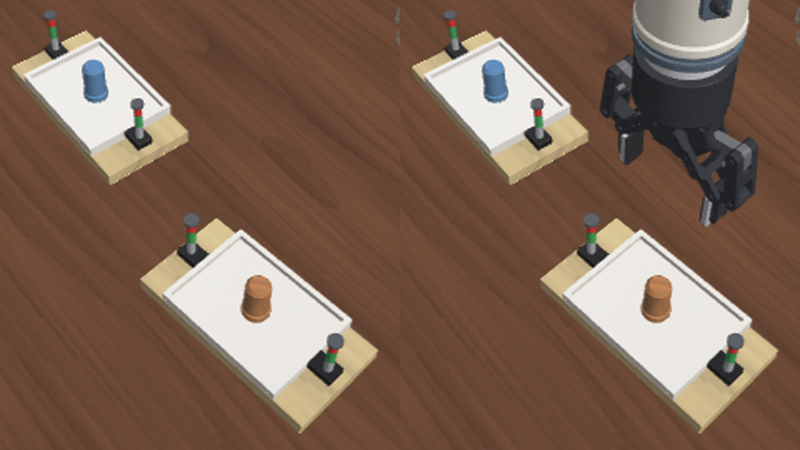

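The arm is clear, both trays are seated, and the blue set looks the same as at the start.

```bash
python3 -c "
from plant import r
print(r.finish_job())"
```

```text
the job is handed in; nothing more can be done
None
```

The brown knob's tray was pulled up into the green, held for about 1.5 s, eased back down until seated, and released. The job was handed in at about 11.5 s on the robot's clock.

- **Pull and hold:** the tray was lifted about 28–29 mm at 12–13.5 N, with both collars in the green. The highest reading was 29 mm, so it never came near the red. It was at that height from t = 5.75 to 7.25 s, plus a few tenths of a second passing through the green on the way up and down.
- **Lowering:** it came down at no more than 30 mm/s, slowing to 10 mm/s near the seat. It was pressed down with about 7 N before the jaws opened.
- **Side load:** while raised, there was a sideways force of up to about 9 N on the tool, probably from a slight misalignment with the tray's guides. I did not correct it. The grip showed no slip.
- **Last checks:** after the arm backed off, the final picture matched the first one over both trays (0 changed pixels in the compared areas). The blue knob and its tray were not touched, and the force on the tool was about zero. None of the checks failed.

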